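# Set a length stop to a plug gauge

## Task

Set the length stop to the plug gauge lying in its cradle: slacken the wing screw first, then slide the collar along its rod until its arm has pushed the gauge against the spring pin of the anvil and presses it with about 12 N (5 to 20 N will do), and tighten the wing screw again so that this load stays on the gauge when you let go. Do not force the collar along before the screw is slack, never press the gauge with more than 25 N, and leave the other things alone.

Things in the scene. Friction and masses are not known exactly. Their poses are not given: they have to be found in the camera images.
- stop_fixture: Length-stop fixture, fixed to the worktop: dark steel base plate 110 x 360 x 12 mm with a ground rod (16 mm thick, axis 60 mm above the worktop) along its y axis between two grey pillars (tops 78 mm up). Origin: centre of the underside; x across, y along the rod towards the anvil. The rod's axis is at x = +18 mm, the gauge's line at x = -30 mm.
- cradle (a point): Middle of the gauge cradle's floor, 50 mm above the worktop; axes as the fixture's. Aluminium channel 62 mm long (y), 26 mm between its walls, which are 7 mm thick and 12 mm higher than the floor; open at both ends.
- pin_zone (a point): A point of the fixture 55 mm past the cradle's middle (+y), 59 mm up, on the gauge's line. The face of the anvil's spring pin lies within 5 mm of it, before or behind, different each time: it must be felt. The pin (steel, 14 mm thick, pointing to -y out of a grey block 30 x 22 mm, top 78 mm up) yields up to 8 mm, at 4 N per mm after 2 N of preload.
- stop_collar (a joint): Slide of the stop collar along the rod (m): 0 to 0.135, growing towards the anvil (fixture +y). Dark steel collar, 40 mm thick, 22 mm wide, with a flat cross arm that reaches over to the gauge's line. Tight, the screw holds it (40 N at screw angle 0.15 and below, 20 N at 0.3); slack, it slides with about 2 N of friction (4 N at 50 mm/s).
- stop_face (a point): Centre of the arm's pushing face, which meets the gauge's end; its x, y, z axes are those of the fixture. It faces +y; the arm's face is 20 mm high; this point lies 13 mm ahead (+y) of the collar's middle and 48 mm to its -x side.
- wing_screw (a joint): Turn of the wing screw in the collar (rad), axis upright, -0.35 to 1.45; + is anticlockwise from above and slackens, - tightens. It starts tight, at 0 to 0.15. Its point leaves the rod at about 0.85: from 0.9 on the collar is free. Below 0.3 it is tight. Turning takes about 0.1 N m when slack, up to 0.18 N m when tightening; it stays where it is left.
- wing (a point): Middle of the screw's upright steel wing, 108 mm above the worktop: 32 mm long (this point's x), 8 mm thick (its y), 28 mm high (z). Below it 12 mm of stem and 14 mm thick flange, then the collar's flat top, 82 mm up. At screw angle 0 its x axis stands at -0.55 rad to the fixture's x axis and it turns with the screw. One pinch across the 8 mm can turn, slide and turn back.
- plug_gauge: Steel plug gauge, 104 mm long (its y axis, along the fixture's y), hexagonal grip 20 mm wide and 18 mm high with plain ends 16 mm thick, 0.18 kg, loose in the cradle. Origin: middle of its length, on its underside; its ends are at y = -52 mm (towards the collar) and +52 mm (towards the anvil). It starts 2 mm or more short of the anvil pin and slides along the cradle with 1 to 2 N.
- oil_can: Blue oil can with a long spout, 71 x 121 x 192 mm, a bystander; origin at the middle of its underside.
- tin_cup: Grey tin cup, 74 mm wide, 81 mm high, a bystander; origin at the middle of its underside.
- glue_bottle: Small red bottle with a white tip, 34 mm wide, 103 mm high, a bystander; origin at the middle of its underside.
- spanner: Combination spanner 239 mm long (y), 31 mm wide, 7 mm high, lying flat, a bystander; origin at the middle of its underside.
Not all that is in view belongs to the job. Leave any green, pink or turquoise look-alike of the plug_gauge alone.

How it is judged:
By the outcome, as a careful person would: the job done as asked, in the order asked, and still so for the second after the job is handed in, with the robot touching nothing.
It also fails if it takes over 58 s, if anything falls off the work surface, if the arm or the gripper's body presses on something with over 40 N, if the wrist force passes 120 N, or if a joint passes its speed limit or range.

## Robot

A 6-joint arm with a two-finger parallel gripper is mounted at the origin on a cart in front of the work surface, level with it; the furniture and walls round the work are solid. World frame = base frame: x ahead of the robot, y to its left, z up, the work surface at z = 0. Lengths are in mm, angles in rad, forces in N, time in s.
With the tool pointing down it reaches from about 350 to 975 mm from the base axis. Payload 7.1 kg.
Tool frame: the origin (TCP) lies midway between the tips of the shut fingers; the grasp point (between the pads) lies 19 mm behind it; z points along the fingers, y is the line along which they close (so a half turn about z gives the same grasp; the last joint's range is limited). The gripper opens to 88 mm and grips with 3 to 60 N. Pads are 20 mm wide; open, the fingers measure 115 mm over their backs; the gripper's body (75 mm by 178 mm) begins 61 mm behind the grasp point.
Start: joints at [-1.158, 0.423, 1.63, -0, 1.089, -0.019], TCP at [261.581, -567.609, 222.675] pointing down, gripper open.
Joint ranges: [-3, 3], [-0.9, 2.11], [0.09, 2.58], [-1.31, 4.45], [0.11, 2.69], [-2.54, 2.54]. Speed limits (rad/s): [2.39, 2.39, 3.01, 3.14, 3.14, 3.14].

## Interface

Orientations are given as a rotation vector (axis times angle).
In Python, from workcell import ctrl gives the robot as it stands. The module is installed in compiled form; this text tells all that it offers.
- The arm moves only by the tool servo_tool, never from a script. Its argument "increments" is a list of rows, each a list of 7 numbers: the shift along the world's x, y, z in cm, then the turn, a rotation vector about the world's x, y, z in degrees, then the opening, from -1 (shut) to 1 (fully open). A call has 1 to 20 rows; each row is the pose to reach, as a shift and turn from the pose commanded when the call began; what a row does not reach only later rows make up. A row lasts 1/12 s, in which the tool goes at most 41.7 mm and 7.16 degrees, less where a joint would pass 70% of its speed; a pose out of reach is approached as far as the arm can. A call with a gripper value outside its range is refused whole. The fingers move at their own pace and stop on an object; the grip force is fixed at half the most. Time passes only in rows, so rows that repeat a pose let the fingers close. It gives the time, the measured TCP pose, the force, the opening and the grip force at its end, in the units of the state.
- ctrl.get_obs(): the state, without advancing time (a new reading comes with each control period).
- ctrl.get_image(name): name is "scene" or "top" or "wrist"; returns a dict with "image" (384x512x3 uint8, red, green, blue), "fx", "fy", "cx", "cy" (pixels), "k1" (the pictures are not rectified: a ray, as slopes to the right and down, at radius r is drawn at 1 + k1 r^2 times it, then the intrinsics apply), "extrinsics" (4x4, takes a point from camera to world coordinates); the wrist camera has in their place "tool_from_camera" (4x4, takes a point from camera to tool coordinates, whose origin is the TCP and whose axes are the flange's). Camera axes: x right, y up, looking along -z (the intrinsics and any distortion apply to the point x, -y, -z); pixel columns grow to the right and rows downward; lengths in mm; the calibration is good to about 2 mm. A picture is of the moment at which its call begins: read the wrist's pose just before it. There is no depth.
- ctrl.close_job(): hands the job in; it is judged then, once.
The state is a dict: "t": time; "qpos": joint angles; "qvel": joint speeds; "joint_torque": joint torques, N m; "ee_pos": TCP position; "orientation": TCP orientation; "ft_force": force on the tool from outside, world axes, zero at the start; "moment": the same for the moment, N m; "width": finger opening in mm; "grasp_force": force on a finger pad.
Only numpy, scipy, OpenCV 4.12 (cv2) and the standard library are available. Lean on these libraries where they do the work, as an engineer would, in place of code of your own. Each camera call takes 0.05 s, during which the arm holds its last target. There are 200 camera calls.

## Working session

There is one attempt and no reset: what is moved stays moved. The work goes in short steps, Python scripts to look and compute and a tool call to move; the robot and the scene stay as the last step left them, time stands still between calls to the robot, and variables do not carry over. Pictures are saved under pics/ and viewed, at most 10 in all, crops included, and the job is handed in when it is done.

Besides the shell and the picture viewer there is one more tool, called after ">>>" as name(argument=value, ...), one argument or row to a line, values as JSON. servo_tool: Moves the arm, as the interface text tells. Its arguments: {"type":"object","properties":{"increments":{"type":"array","items":{"type":"array","items":{"type":"number"}}}},"required":["increments"]}

```bash
mkdir -p pics; cat > h.py <<'E'
import numpy as np, cv2, pickle
from scipy.spatial.transform import Rotation as R
from workcell import ctrl
def grab(name, fn=None):
    o=ctrl.get_obs(); d=ctrl.get_image(name)
    if name=="wrist":
        T=np.eye(4); T[:3,:3]=R.from_rotvec(o["orientation"]).as_matrix(); T[:3,3]=o["ee_pos"]
        d["extrinsics"]=T@np.array(d["tool_from_camera"])
    d["extrinsics"]=np.array(d["extrinsics"])
    if fn: cv2.imwrite("pics/%s.png"%fn, d["image"][:,:,::-1]); pickle.dump(d,open("pics/%s.pkl"%fn,"wb"))
    return d
def load(fn): return pickle.load(open("pics/%s.pkl"%fn,"rb"))
def ray(d,u,v):
    K=np.array([[d["fx"],0,d["cx"]],[0,d["fy"],d["cy"]],[0,0,1.]])
    p=cv2.undistortPoints(np.array([[[u,v]]],float),K,np.array([d["k1"],0,0,0,0.]))[0,0]
    E=d["extrinsics"]; return E[:3,3],E[:3,:3]@np.array([p[0],-p[1],-1.])
def onz(d,u,v,z):
    o,r=ray(d,u,v); return o+r*(z-o[2])/r[2]
def proj(d,P):
    K=np.array([[d["fx"],0,d["cx"]],[0,d["fy"],d["cy"]],[0,0,1.]])
    q=np.linalg.inv(d["extrinsics"])@np.append(P,1); a=q[0]/-q[2];b=-q[1]/-q[2]; s=1+d["k1"]*(a*a+b*b)
    return d["fx"]*a*s+d["cx"], d["fy"]*b*s+d["cy"]
def st():
    o=ctrl.get_obs()
    for k in ("t","ee_pos","orientation","ft_force","moment","width","grasp_force"): print(k,np.round(o[k],3))
E
python3 - <<'E'
from h import *
st()
a=grab("scene","scene0");b=grab("top","top0")
for d in (a,b): print(d["extrinsics"].round(2).tolist(),d["fx"],d["k1"])
E
```

```text
t 0.0
ee_pos [ 261.351 -567.132  221.916]
orientation [-3.067 -0.673  0.   ]
ft_force [ 0.169 -0.146 -0.026]
moment [ 0.003 -0.071 -0.013]
width 88.117
grasp_force 0.0
[[-0.9, 0.32, -0.29, 277.43], [-0.43, -0.67, 0.6, 563.29], [0.0, 0.67, 0.75, 896.52], [0.0, 0.0, 0.0, 1.0]] 401.8188665463999 -0.03354284215420332
[[0.03, 0.99, -0.12, 450.13], [-1.0, 0.03, -0.01, -81.3], [-0.01, 0.12, 0.99, 1220.22], [0.0, 0.0, 0.0, 1.0]] 448.49782656295605 0.007901181793778873
```

```bash
python3 -c "
import cv2,numpy as np
a=cv2.imread('pics/top0.png');cv2.imwrite('pics/top0b.png',cv2.resize(a,(800,600),interpolation=cv2.INTER_CUBIC))"
```

```text
(no output)
```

View pics/top0b.png

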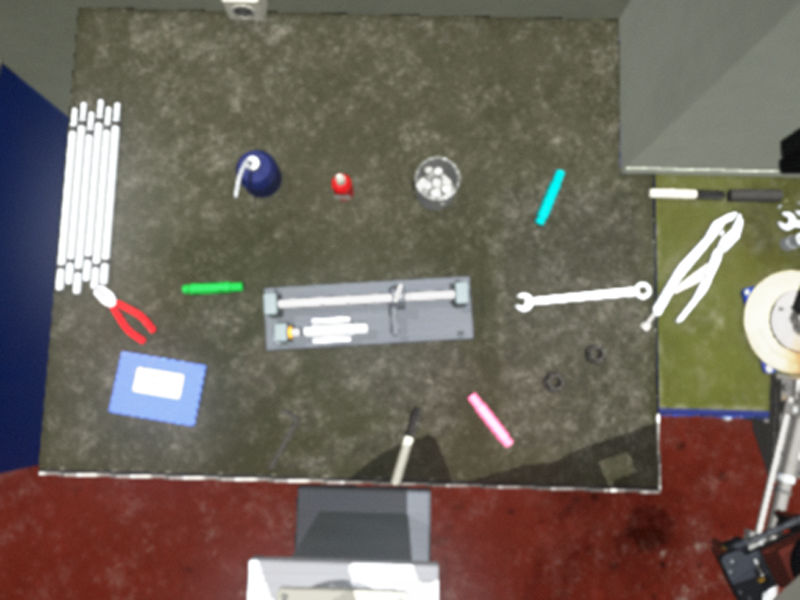

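View pics/scene0.png

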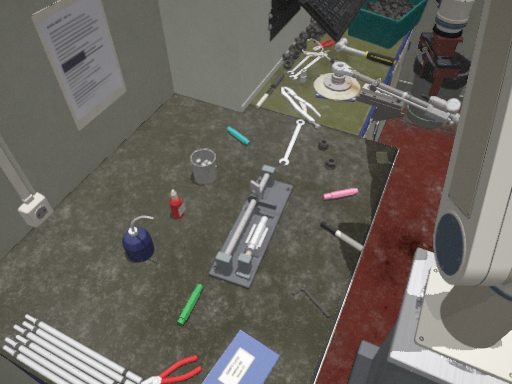

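The top view shows the fixture with its corners at about (264,290), (470,277), (473,338), (267,349) in the 800x600 picture. The anvil is at the left (+y), the collar and wing at about (397,296), and the gauge at 302–368. The scene view agrees.

```bash
python3 - <<'E'
from h import *
d=load("top0"); s=512/800
c=np.array([onz(d,u*s,v*s,12) for u,v in [(264,290),(470,277),(473,338),(267,349)]])
print(c.round(1)); ctr=c.mean(0)
L=np.linalg.norm(c[0]-c[1]),np.linalg.norm(c[3]-c[2]),np.linalg.norm(c[0]-c[3]),np.linalg.norm(c[1]-c[2])
ey=(c[0]-c[1]+c[3]-c[2])[:2]; th=np.arctan2(ey[1],ey[0])-np.pi/2
print(ctr,L,"yaw",th)
print("wing", onz(d,397*s,291*s,115), onz(d,397*s,296*s,82))
E
```

```text
[[ 606.6  154.4   12. ]
 [ 638.5 -203.7   12. ]
 [ 532.3 -210.2   12. ]
 [ 504.2  144.2   12. ]]
[570.37369137 -28.85037005  12.        ] (np.float64(359.5184474814167), np.float64(355.5615731730658), np.float64(102.89671935970331), np.float64(106.35566140280278)) yaw 0.08408439626998998
wing [596.97770331 -77.60937497 115.        ] [593.10894291 -77.70878466  82.        ]
```

>>> servo_tool(
  increments=[
    [33,49,0,0,0,-48,1],
    [33,49,0,0,0,-48,1],
    [33,49,0,0,0,-48,1],
    [33,49,0,0,0,-48,1],
    [33,49,0,0,0,-48,1],
    [33,49,0,0,0,-48,1],
    [33,49,0,0,0,-48,1],
    [33,49,0,0,0,-48,1],
    [33,49,0,0,0,-48,1],
    [33,49,0,0,0,-48,1],
    [33,49,0,0,0,-48,1],
    [33,49,0,0,0,-48,1],
    [33,49,0,0,0,-48,1],
    [33,49,0,0,0,-48,1],
    [33,49,0,0,0,-48,1],
    [33,49,0,0,0,-48,1],
    [33,49,0,0,0,-48,1],
    [33,49,0,0,0,-48,1],
  ],
)

```text
t: 1.6
ee_pos: [590.8, -78.0, 222.2]
orientation: [3.077, -0.633, -0.002]
ft_force: [-0.5, -0.2, -1.0]
width: 87.8
grasp_force: 0.0
```

```bash
python3 - <<'E'
from h import *
st(); d=grab("wrist","w1"); print(np.array(d["tool_from_camera"]).round(2), ctrl.get_obs()["qpos"]); 
print(R.from_rotvec(ctrl.get_obs()["orientation"]).as_matrix().round(3))
cv2.imwrite("pics/w1b.png",cv2.resize(d["image"][:,:,::-1],(800,600),interpolation=cv2.INTER_CUBIC))
E
```

```text
t 1.6
ee_pos [590.814 -78.021 222.216]
orientation [ 3.077e+00 -6.330e-01 -2.000e-03]
ft_force [-0.508 -0.2   -0.988]
moment [ 0.072 -0.021 -0.023]
width 87.807
grasp_force 0.0
[[-0.0000e+00  9.7000e-01  2.4000e-01  6.4380e+01]
 [ 1.0000e+00  0.0000e+00 -0.0000e+00 -1.2000e-01]
 [-0.0000e+00  2.4000e-01 -9.7000e-01 -1.6144e+02]
 [ 0.0000e+00  0.0000e+00  0.0000e+00  1.0000e+00]] [-1.51890852e-01  3.81612988e-01  1.69576596e+00 -2.99845854e-04
  1.06532524e+00  1.82580982e+00]
[[ 0.918 -0.396 -0.001]
 [-0.396 -0.918 -0.   ]
 [-0.001  0.001 -1.   ]]
```

View pics/w1b.png

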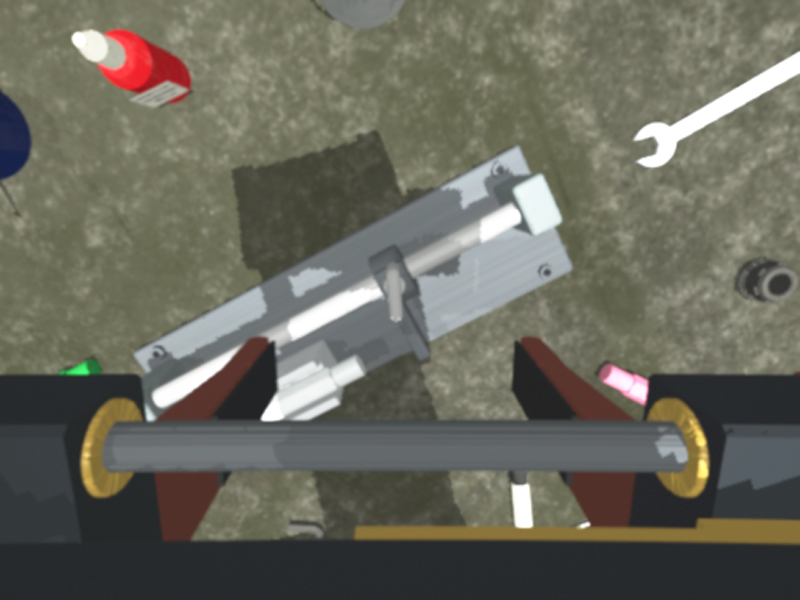

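The wrist view shows the wing (a light bar) from about (391,263) to (397,320), the collar round it, the arm down to (422,357), the gauge end at about (362,368), and the fingers astride. I'll enlarge the area round the wing.

```bash
python3 - <<'E'
from h import *
d=load("w1"); x0,y0,w,h=215,145,80,95
c=d["image"][y0:y0+h,x0:x0+w,::-1]
cv2.imwrite("pics/w1c.png",cv2.resize(c,(w*6,h*6),interpolation=cv2.INTER_CUBIC))
E
```

```text
(no output)
```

View pics/w1c.png

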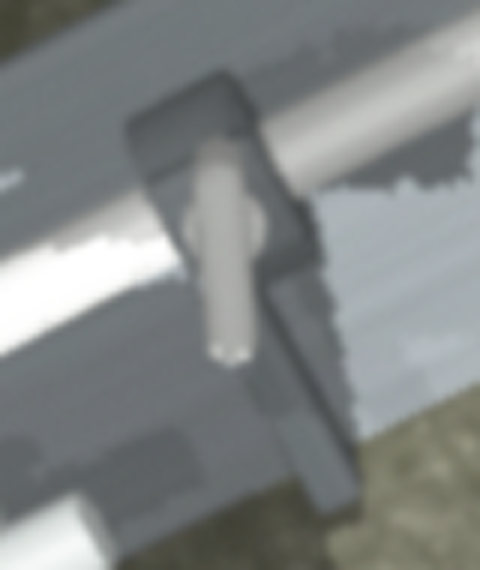

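```bash
python3 - <<'E'
from h import *
d=load("w1"); g=lambda u,v,z:onz(d,215+u/6,145+v/6,z)
print("flange",g(226,228,94).round(1))
a=g(220,160,122);b=g(232,358,122);print("wingtop",a.round(1),b.round(1),(a+b)/2,np.linalg.norm(a-b),np.degrees(np.arctan2(*(a-b)[1::-1])))
# wing edges mid
l=g(199,260,122);r=g(254,255,122);print("thick",np.linalg.norm(l-r),((l+r)/2).round(1))
print("collar corners z82",[g(*p,80).round(1) for p in [(128,125),(228,72),(312,255)]])
print("arm tip far/near z70",g(318,515,69).round(1),g(358,490,69).round(1))
e=g(88,530,59);print("gauge end z59",e.round(1))
th=.084;q=np.array([592,-77,0]);
for P in (e,g(312,505,69)): v=P-g(226,228,94); print("fix frame rel",v[0]*np.cos(th)+v[1]*np.sin(th),-v[0]*np.sin(th)+v[1]*np.cos(th))
E
```

```text
flange [590.4 -78.4  94. ]
wingtop [606.1 -84.  122. ] [577.1 -73.6 122. ] [591.62462534 -78.81418996 122.        ] 30.790255932577615 -19.8775910807235
thick 8.33171821803539 [592. -79. 122.]
collar corners z82 [array([610.9, -68.9,  80. ]), array([612.5, -88.2,  80. ]), array([577.2, -89.1,  80. ])]
arm tip far/near z70 [527.6 -70.3  69. ] [529.3 -79.1  69. ]
gauge end z59 [538.5 -26.9  59. ]
fix frame rel -47.407587524696176 55.5972405125467
fix frame rel -59.61772964801792 13.403671272948053
```

Wing found: axis at (591.3, −78.6), direction about −20° (screw ≈ 0.12 rad, within the given range), and the height and size check out. I'll go down so the tips stay above the flange, then pinch.

>>> servo_tool(
  increments=[
    [0.05,-0.06,-4,0,0,3,1],
    [0.05,-0.06,-8,0,0,3,1],
    [0.05,-0.06,-11,0,0,3,0.5],
    [0.05,-0.06,-12.5,0,0,3,0.2],
    [0.05,-0.06,-12.5,0,0,3,0],
    [0.05,-0.06,-12.5,0,0,3,-0.4],
    [0.05,-0.06,-12.5,0,0,3,-1],
    [0.05,-0.06,-12.5,0,0,3,-1],
    [0.05,-0.06,-12.5,0,0,3,-1],
    [0.05,-0.06,-12.5,0,0,3,-1],
    [0.05,-0.06,-12.5,0,0,3,-1],
    [0.05,-0.06,-12.5,0,0,3,-1],
  ],
)

```text
t: 2.65
ee_pos: [592.3, -78.2, 98.2]
orientation: [-3.093, 0.552, -0.001]
ft_force: [0.2, 0.6, 0.5]
width: 24.3
grasp_force: 0.0
```

```bash
python3 - <<'E'
from h import *
st()
E
```

```text
t 2.65
ee_pos [592.323 -78.155  98.189]
orientation [-3.093e+00  5.520e-01 -1.000e-03]
ft_force [0.152 0.617 0.481]
moment [ 0.034 -0.002 -0.039]
width 24.295
grasp_force 0.0
```

>>> servo_tool(
  increments=[
    [0,0,0,0,0,0,-1],
    [0,0,0,0,0,0,-1],
    [0,0,0,0,0,0,-1],
    [0,0,0,0,0,0,-1],
    [0,0,0,0,0,0,-1],
    [0,0,0,0,0,0,-1],
  ],
)

```text
t: 3.15
ee_pos: [592.0, -78.3, 97.7]
orientation: [3.092, -0.552, -0.0]
ft_force: [0.2, -1.3, 1.7]
width: 7.7
grasp_force: 29.9
```

```bash
python3 - <<'E'
from h import *
st()
E
```

```text
t 3.15
ee_pos [592.029 -78.313  97.7  ]
orientation [ 3.092 -0.552 -0.   ]
ft_force [ 0.186 -1.318  1.69 ]
moment [-0.1    0.191  0.132]
width 7.683
grasp_force 29.94
```

Gripped at 8 mm with little side force. Now I'll slacken by +54°.

>>> servo_tool(
  increments=[
    [0,0,0,0,0,4,-1],
    [0,0,0,0,0,9,-1],
    [0,0,0,0,0,14,-1],
    [0,0,0,0,0,19,-1],
    [0,0,0,0,0,24,-1],
    [0,0,0,0,0,29,-1],
    [0,0,0,0,0,34,-1],
    [0,0,0,0,0,39,-1],
    [0,0,0,0,0,44,-1],
    [0,0,0,0,0,49,-1],
    [0,0,0,0,0,54,-1],
    [0,0,0,0,0,54,-1],
    [0,0,0,0,0,54,-1],
  ],
)

```text
t: 4.23
ee_pos: [592.0, -78.4, 97.7]
orientation: [3.007, 0.908, -0.0]
ft_force: [-1.1, -2.5, 1.6]
width: 7.8
grasp_force: 29.9
```

```bash
python3 - <<'E'
from h import *
st(); m=R.from_rotvec(ctrl.get_obs()["orientation"]).as_matrix(); print(np.degrees(np.arctan2(m[1,0],m[0,0])))
d=grab("wrist","w2")
cv2.imwrite("pics/w2b.png",cv2.resize(d["image"][:,:,::-1],(800,600),interpolation=cv2.INTER_CUBIC))
E
```

```text
t 4.233
ee_pos [592.043 -78.435  97.675]
orientation [ 3.007  0.908 -0.   ]
ft_force [-1.071 -2.542  1.624]
moment [-0.41   0.194  0.086]
width 7.849
grasp_force 29.947
33.595446344116354
```

View pics/w2b.png

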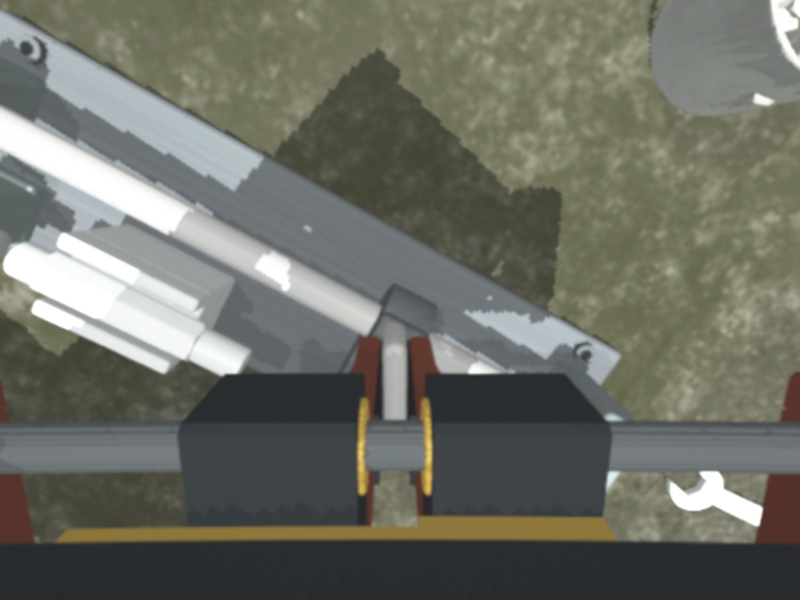

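The wing followed between the fingers (about (393,365)). It stands at 33.6°, so the screw is at ≈1.05 rad, slack. I'll refine the fixture's yaw from the plate's long edge, (262,155) to (620,355), and the gauge's near end at about (232,358).

```bash
python3 - <<'E'
from h import *
d=load("w2"); s=.64
a,b=onz(d,262*s,155*s,12),onz(d,617*s,354*s,12); v=a-b
print(a.round(1),b.round(1),"yaw",np.arctan2(v[1],v[0])-np.pi/2)
d=load("w1"); a,b=onz(d,135*s,352*s,12),onz(d,518*s,147*s,12); v=a-b
print(a.round(1),b.round(1),"yaw",np.arctan2(v[1],v[0])-np.pi/2)
E
```

```text
[619.3  21.9  12. ] [ 636.3 -197.4   12. ] yaw 0.07747369503738022
[607.6 152.2  12. ] [ 635.8 -199.8   12. ] yaw 0.07999888826380452
```

Yaw is about 0.079, so the slide direction is (−0.079, 0.997). The gap to the gauge is about 42 mm; first I'll slide 36 mm.

>>> servo_tool(
  increments=[
    [-0.02,0.2,0,0,0,54,-1],
    [-0.04,0.5,0,0,0,0,-1],
  ],
)

```text
t: 4.45
ee_pos: [591.7, -73.7, 97.7]
orientation: [2.998, 0.936, -0.0]
ft_force: [-0.4, -3.6, 1.1]
width: 8.1
grasp_force: 29.9
```

One row wrongly held a turn of 54. It was capped at 7° and undone by the next row, so the screw stayed in its slack range. I'll go on sliding with no turn.

>>> servo_tool(
  increments=[
    [-0.02,0.2,0,0,0,0,-1],
    [-0.04,0.5,0,0,0,0,-1],
    [-0.06,0.8,0,0,0,0,-1],
    [-0.09,1.1,0,0,0,0,-1],
    [-0.11,1.4,0,0,0,0,-1],
    [-0.13,1.7,0,0,0,0,-1],
    [-0.16,2.0,0,0,0,0,-1],
    [-0.18,2.3,0,0,0,0,-1],
    [-0.21,2.6,0,0,0,0,-1],
    [-0.23,2.9,0,0,0,0,-1],
    [-0.25,3.1,0,0,0,0,-1],
    [-0.25,3.1,0,0,0,0,-1],
  ],
)

```text
t: 5.45
ee_pos: [589.0, -41.4, 97.7]
orientation: [-3.006, -0.912, 0.0]
ft_force: [-2.2, 1.0, 3.9]
width: 7.9
grasp_force: 30.0
```

```bash
python3 - <<'E'
from h import *
st(); m=R.from_rotvec(ctrl.get_obs()["orientation"]).as_matrix(); print(np.degrees(np.arctan2(m[1,0],m[0,0])))
E
```

```text
t 5.45
ee_pos [588.959 -41.404  97.655]
orientation [-3.006 -0.912  0.   ]
ft_force [-2.239  1.035  3.91 ]
moment [ 0.073  0.476 -0.121]
width 7.866
grasp_force 29.994
33.7477627902048
```

>>> servo_tool(
  increments=[
    [-0.01,0.1,0,0,0,0,-1],
    [-0.02,0.2,0,0,0,0,-1],
    [-0.02,0.3,0,0,0,0,-1],
  ],
)

```text
t: 5.7
ee_pos: [588.8, -39.3, 97.7]
orientation: [-3.006, -0.911, 0.001]
ft_force: [-3.5, -1.4, 4.0]
width: 7.8
grasp_force: 30.0
```

>>> servo_tool(
  increments=[
    [-0.01,0.1,0,0,0,0,-1],
    [-0.02,0.2,0,0,0,0,-1],
    [-0.02,0.3,0,0,0,0,-1],
  ],
)

```text
t: 5.95
ee_pos: [588.6, -36.4, 97.7]
orientation: [3.006, 0.912, -0.001]
ft_force: [-2.6, -4.1, 3.4]
width: 7.7
grasp_force: 30.0
```

>>> servo_tool(
  increments=[
    [-0.01,0.1,0,0,0,0,-1],
    [-0.01,0.15,0,0,0,0,-1],
    [-0.02,0.2,0,0,0,0,-1],
  ],
)

```text
t: 6.2
ee_pos: [588.4, -34.3, 97.7]
orientation: [-3.006, -0.912, 0.001]
ft_force: [-2.5, -3.3, 3.4]
width: 8.0
grasp_force: 30.0
```

>>> servo_tool(
  increments=[
    [-0.01,0.1,0,0,0,0,-1],
    [-0.02,0.2,0,0,0,0,-1],
  ],
)

```text
t: 6.37
ee_pos: [588.3, -32.3, 97.7]
orientation: [3.006, 0.912, -0.0]
ft_force: [-3.3, -4.4, 3.2]
width: 7.7
grasp_force: 30.0
```

>>> servo_tool(
  increments=[
    [-0.01,0.1,0,0,0,0,-1],
    [-0.02,0.2,0,0,0,0,-1],
  ],
)

```text
t: 6.53
ee_pos: [588.1, -30.3, 97.7]
orientation: [3.006, 0.912, -0.0]
ft_force: [-3.1, -3.7, 4.0]
width: 7.8
grasp_force: 30.0
```

>>> servo_tool(
  increments=[
    [-0.01,0.1,0,0,0,0,-1],
    [-0.02,0.2,0,0,0,0,-1],
  ],
)

```text
t: 6.7
ee_pos: [588.0, -28.8, 97.7]
orientation: [3.005, 0.912, -0.0]
ft_force: [-3.3, -8.6, 2.9]
width: 7.8
grasp_force: 30.0
```

>>> servo_tool(
  increments=[
    [-0.01,0.1,0,0,0,0,-1],
    [-0.02,0.2,0,0,0,0,-1],
  ],
)

```text
t: 6.87
ee_pos: [587.9, -27.6, 97.7]
orientation: [3.004, 0.912, -0.001]
ft_force: [-3.1, -12.7, 2.9]
width: 7.8
grasp_force: 30.0
```

>>> servo_tool(
  increments=[
    [-0.0,0.05,0,0,0,0,-1],
    [0,0.05,0,0,0,0,-1],
    [0,0.05,0,0,0,0,-1],
  ],
)

```text
t: 7.12
ee_pos: [587.9, -27.4, 97.7]
orientation: [3.004, 0.912, -0.001]
ft_force: [-2.2, -12.1, 2.0]
width: 7.9
grasp_force: 30.0
```

```bash
python3 - <<'E'
from h import *
st()
E
```

```text
t 7.117
ee_pos [587.874 -27.352  97.668]
orientation [ 3.004e+00  9.120e-01 -1.000e-03]
ft_force [ -2.172 -12.124   2.009]
moment [-2.162e+00  5.390e-01 -1.000e-03]
width 7.874
grasp_force 29.978
```

Pin felt from y ≈ −29.4, and the arm's load is now about 10 N. I'll push 0.4 mm more, then turn back. From 1.05 to about −0.05 is −63°; I'll tighten in two stages.

>>> servo_tool(
  increments=[
    [0,0.04,0,0,0,0,-1],
    [0,0.04,0,0,0,0,-1],
    [0,0.04,0,0,0,-4,-1],
    [0,0.04,0,0,0,-9,-1],
    [0,0.04,0,0,0,-14,-1],
    [0,0.04,0,0,0,-19,-1],
    [0,0.04,0,0,0,-19,-1],
  ],
)

```text
t: 7.7
ee_pos: [587.7, -27.0, 97.7]
orientation: [3.114, 0.397, -0.001]
ft_force: [-3.5, -11.6, 3.5]
width: 7.8
grasp_force: 30.0
```

```bash
python3 - <<'E'
from h import *
st(); m=R.from_rotvec(ctrl.get_obs()["orientation"]).as_matrix(); print(np.degrees(np.arctan2(m[1,0],m[0,0])))
E
```

```text
t 7.7
ee_pos [587.747 -26.976  97.664]
orientation [ 3.114e+00  3.970e-01 -1.000e-03]
ft_force [ -3.484 -11.568   3.469]
moment [-2.239  0.608 -0.076]
width 7.789
grasp_force 30.002
14.517819756833363
```

Load about 11 N, screw at ≈0.72. Tightening on to about −0.03 rad.

>>> servo_tool(
  increments=[
    [0,0,0,0,0,-5,-1],
    [0,0,0,0,0,-10,-1],
    [0,0,0,0,0,-15,-1],
    [0,0,0,0,0,-20,-1],
    [0,0,0,0,0,-25,-1],
    [0,0,0,0,0,-30,-1],
    [0,0,0,0,0,-34,-1],
    [0,0,0,0,0,-38,-1],
    [0,0,0,0,0,-41,-1],
    [0,0,0,0,0,-44,-1],
    [0,0,0,0,0,-44,-1],
    [0,0,0,0,0,-44,-1],
  ],
)

```text
t: 8.7
ee_pos: [587.8, -26.5, 97.7]
orientation: [3.038, -0.793, 0.001]
ft_force: [-3.6, -9.6, 3.0]
width: 7.7
grasp_force: 30.0
```

```bash
python3 - <<'E'
from h import *
st(); m=R.from_rotvec(ctrl.get_obs()["orientation"]).as_matrix(); print(np.degrees(np.arctan2(m[1,0],m[0,0])))
d=grab("wrist","w3")
cv2.imwrite("pics/w3b.png",cv2.resize(d["image"][:,:,::-1],(800,600),interpolation=cv2.INTER_CUBIC))
E
```

```text
t 8.7
ee_pos [587.777 -26.461  97.672]
orientation [ 3.038e+00 -7.930e-01  1.000e-03]
ft_force [-3.559 -9.561  2.96 ]
moment [-1.633  0.601 -0.014]
width 7.729
grasp_force 29.989
-29.25053675689925
```

View pics/w3b.png

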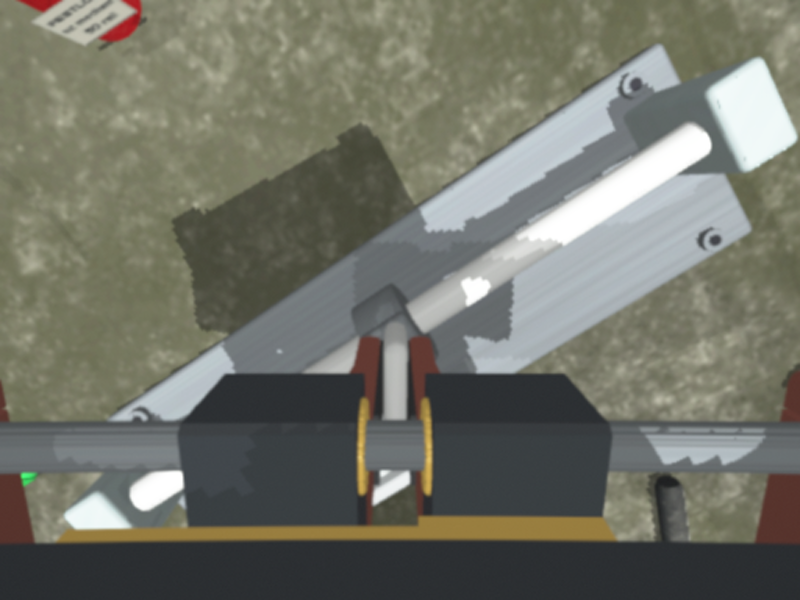

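The wing is at −29°, screw ≈ −0.04: tight. Now I'll release and rise straight up.

>>> servo_tool(
  increments=[
    [0,0,0,0,0,0,-0.6],
    [0,0,0,0,0,0,-0.4],
    [0,0,0,0,0,0,-0.2],
    [0,0,0,0,0,0,0],
    [0,0,0,0,0,0,0],
    [0,0,0,0,0,0,0],
    [0,0,0,0,0,0,0],
    [0,0,0,0,0,0,0],
    [0,0,3,0,0,0,0],
    [0,0,6,0,0,0,0],
    [0,0,9,0,0,0,0],
    [0,0,12.5,0,0,0,0],
    [0,0,12.5,0,0,0,0],
    [0,0,12.5,0,0,0,0],
  ],
)

```text
t: 9.92
ee_pos: [589.1, -25.4, 225.0]
orientation: [-3.039, 0.793, -0.007]
ft_force: [-0.6, 0.2, 0.5]
width: 43.8
grasp_force: 0.0
```

```bash
python3 - <<'E'
from h import *
st()
d=grab("wrist","w4"); x0,y0,w,h=130,140,250,180
cv2.imwrite("pics/w4b.png",cv2.resize(d["image"][y0:y0+h,x0:x0+w,::-1],(750,540),interpolation=cv2.INTER_CUBIC))
E
```

```text
t 9.917
ee_pos [589.139 -25.362 224.969]
orientation [-3.039  0.793 -0.007]
ft_force [-0.598  0.177  0.465]
moment [0.082 0.007 0.039]
width 43.84
grasp_force 0.0
```

View pics/w4b.png

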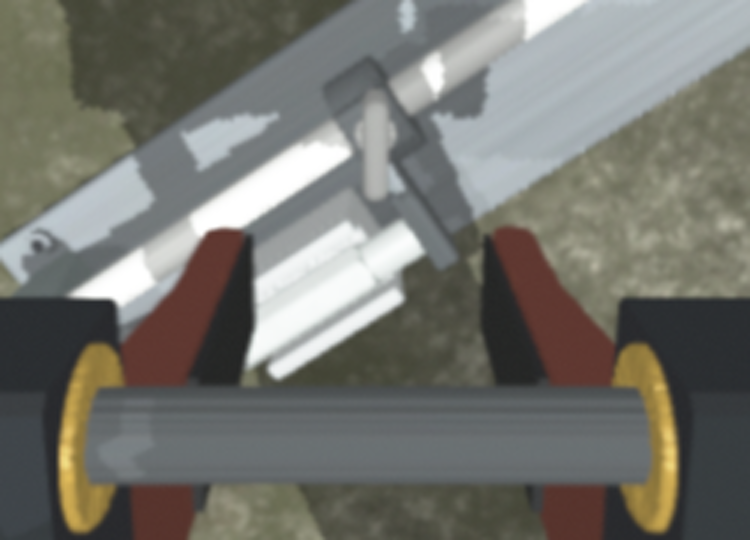

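The picture shows the arm's face against the gauge's end at crop (415,235). The wing is still at the tight angle (375,145), and the fingers are clear. The load estimate is 10–15 N, so I'm handing in.

```bash
python3 -c "
from workcell import ctrl
print(ctrl.close_job())"
```

```text
the job is handed in; nothing more can be done
None
```

The length stop is set and handed in: the screw was slackened first, the gauge is pressed against the spring pin with an estimated 10–15 N, the screw is tight again (about −0.04 rad), and the gripper is clear; a mistyped turn while the screw was slack was undone at once and stayed in the slack range.

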